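# Zero the stage dial and present a spool in the tongs

## Task

On the measuring bench, first turn the dial knob on the projector stage until its pointer stands at the zero mark, and leave it there. Then take the steel tongs from their rest, close them on the small flanged spool on the granite plate (never touching the spool with the gripper itself) and hold it lifted upright over the middle of the stage's round glass window, a few centimetres clear of the glass, leaving the other small things where they are. Finish while still holding it there in the closed tongs: nothing is put down or let go.

Things in the scene. Friction and masses are not known exactly. Their poses are not given: they have to be found in the camera images.
- stage: Fixed projector stage: black bellows box with a white top plate 200 (its x) x 150 (its y) mm, top 60 mm above the table. Origin: centre of its underside. The dial knob is at x = -58 mm, the round glass window at x = +47 mm, both at y = 0. A thin steel stub (22 mm thick, 30 mm above the table) sticks 15 mm out of its +x side.
- window (a point): Centre of the round glass window (80 mm across, in a thin dark rim, flush in the stage's top, at its height 60 mm). Axes as the stage's.
- knob (a joint): Angle of the dial knob in rad about the upward vertical, growing anticlockwise seen from above, limits -1.6 to 1.6. 0 = its pointer (white line on one end of the bar grip) stands at the zero mark, the one long thick tick of the dial, on the side towards the window. It stays where it is left (friction about 0.04 N m).
- knob_grip (a point): On the knob's axis, 24 mm above the stage's top, mid-height of its black bar grip, which is 44 mm long, 12 mm wide and 20 mm high (top 32 mm above the stage's top), above a disc of 48 mm diameter. Turns with the knob: its x axis runs along the bar towards the pointer end, z up.
- rest: Fixed grey tongs rest: base 200 x 90 x 6 mm with two cross bars (16 mm thick, at x = -82 and +60 mm) whose tops, 30 mm above the table, carry the tongs; 8 mm high lugs at the bars' ends at y = +-42 mm. Origin: centre of its underside. Tongs lie along its x axis.
- tongs: Rear bow of the steel tongs (100 g), lying flat: two arms, 20 mm high, that close horizontally. Origin: midway between the arms at mid-length of their black grip pads, underside level; x towards the jaws, z up. Hinges 75 mm behind the origin, jaws 105 mm ahead. Outer width over the pads (45 mm long, centred at x = 0): 55 mm open, 43 mm when closed on the spool's waist (arms then parallel).
- tongs_left: Tongs' arm on their +y side, with its grip pad and jaw. Origin at its hinge, 10 mm above the underside. The arms spring open: squeezing across the pads takes about 4 N to start, 7 N when closed (a grip under 4 N, or an opening of 50 to 53 mm, carries them open); 0.4 of any force above that reaches the jaws.
- tongs_right: Tongs' arm on their -y side, like the other. Origin at its hinge, 10 mm above the underside. With no spool the arms stop at about 37 mm over the pads.
- tongs_jaws (a point): Point midway between the jaws, 105 mm ahead of the tongs' origin and 10 mm above their underside. Each jaw is a shallow V-cup 10 mm high and 23 mm long (the arm carrying it 12 mm high, ending 12 mm ahead of this point); free gap between the cups' lips about 41 mm open.
- plate: Fixed dark granite plate 80 (x) x 170 (y) x 40 mm high. Origin: centre of its underside. The spool and the plain dowel stand on it, 100 mm apart along its y axis, either way round.
- spool: The workpiece: turned aluminium spool, 34 mm tall, upright, 28 to 56 g: two flanges of 28 mm diameter, 5 mm thick, with a waist of 18 mm diameter and 24 mm height between. Origin: centre of its underside; z along its axis. The waist's middle is 17 mm above the origin.
- dowel: Bystander on the plate: plain aluminium cylinder 24 mm diameter, 34 mm tall. Origin: centre of its underside.
- ring_gauge: Bystander on the table: steel ring 48 mm outside, 26 mm inside, 14 mm high. Origin: centre of its underside.
- loupe: Bystander on the table: black eyeglass, 36 mm diameter, 36 mm tall. Origin: centre of its underside.
Not all that is in view belongs to the job. There is more than one size of the tongs; the one meant has the size given above.

How it is judged:
By the outcome, as a careful person would: the job done as asked, in the order asked, and still so for the second after the job is handed in, while the arm keeps its last pose, push and grip.
It also fails if it takes over 59 s, if anything falls off the work surface, if the arm or the gripper's body presses on something with over 40 N, if the wrist force passes 120 N, or if a joint passes its speed limit or range.

## Robot

A 6-joint arm with a two-finger parallel gripper is mounted at the origin on the work surface. World frame = base frame: x ahead of the robot, y to its left, z up, the work surface at z = 0. Lengths are in mm, angles in degrees, forces in N, time in s.
With the tool pointing down it reaches from about 300 to 850 mm from the base axis. Payload 4.2 kg.
Tool frame: the origin (TCP) lies at the very end of the fingers, on their centre line; the grasp point (between the pads) lies 19 mm behind it (env.tcp_to_grasp is the distance from the TCP to the grasp point, in mm); z points along the fingers, y is the line along which they close (so a half turn about z gives the same grasp; the last joint's range is limited). The gripper opens to 91 mm and grips with 3 to 60 N. Pads are 32 mm wide; open, the fingers measure 118 mm over their backs; the gripper's body (76 mm by 178 mm) begins 60 mm behind the grasp point.
Start: joints at [72.88, 18.312, 89.639, -0, 72.044, -1.146], TCP at [158.243, 552.813, 213.976] pointing down, gripper open.
Joint ranges: [-177.97, 177.97], [-48.28, 115.42], [12.27, 149.76], [-77.06, 257.06], [2.81, 150.46], [-146.56, 146.56]. Speed limits (degrees/s): [147.25, 147.25, 180, 180, 180, 180].

## Interface

Orientations are given as [roll, pitch, yaw] about the fixed x, y, z axes, in that order (R = Rz(yaw) Ry(pitch) Rx(roll)).
In Python, from workcell import env gives the robot as it stands.
- The arm moves only by the tool move_arm, never from a script. Its argument "plan" is a list of rows, each a list of 3 entries, a list of its own where there are three numbers: the shift along the world's x, y, z in cm, then the turn about the world's z in degrees, then the closure, from 0 (fully open) to 1 (shut). In form: [[[x, y, z], turn, claw], ...]. A call has 1 to 5 rows; each row shifts and turns the commanded pose from where the row before left it; what a row does not reach is not made up. A row lasts 1/10 s, in which the tool goes at most 50 mm and 8.59 degrees, less where a joint would pass 70% of its speed; a pose out of reach is approached as far as the arm can. A call is refused whole if a number of a shift passes 5 or a number of a turn 8.59, either way. A call with a gripper value outside its range is refused whole. The fingers move at their own pace and stop on an object; "squeeze" is the grip in N (left out, the last holds). Time passes only in rows, so rows that do not move let the fingers close. It gives the time, the measured TCP pose, the force, the opening and the grip force at its end, in the units of the state.
- env.state(): the state, without advancing time (a new reading comes with each control period).
- env.grab_frame(name): name is "side" or "top"; returns a dict with "frame" (384x512x3 uint8, red, green, blue), "z_map" (384x512 float32, mm along the optical axis (not along the pixel's ray), 0 where there is no reading), "fovy" (degrees; the focal length in pixels is half the picture's height over the tangent of half this angle, whatever the lens; pixels are square), "cx", "cy" (the principal point, pixels), "position" and "orientation" of the camera in the world. Camera axes: x right, y down, z forward; pixel columns grow to the right and rows downward; lengths in mm; the calibration is good to about 2 mm. A picture is of the moment at which its call begins.
- env.job_done(): hands the job in; it is judged then, once.
Trained networks look in a picture, given as the dict that the camera call returned (one of the last four; its "shot" number tells which), for a name from the list of things; names that differ only in an ending like _2 or _b are one class to them, and where a whole thing is asked for, a point or a joint stands for the part that bears it (a point fixed in the world has none). Each returns a list of dicts, best first, with "score" (0 to 1); they miss things now and then, are a little off and sometimes report something else, mostly with a low value. They report only what shows in the picture. A call takes as long as a camera call. They do not tell look-alikes from the thing itself.
- env.search_frame(picture, label): "point" ([column, row] in pixels, amid what is visible of it).
- env.landmark_of(picture, label): "point" ([column, row] in pixels: a listed point, or the origin of a listed thing).
The state is a dict: "time_s": time; "qpos": joint angles; "qvel": joint speeds; "effort": joint torques, N m; "ee_pos": TCP position; "ee_rot": TCP orientation; "force": force on the tool from outside, world axes, zero at the start; "torque": the same for the moment, N m; "gripper_width": finger opening in mm; "gripper_force": force on a finger pad.
Only numpy, scipy, OpenCV 4.12 (cv2) and the standard library are available. Lean on these libraries where they do the work, as an engineer would, in place of code of your own. Each camera call takes 0.05 s, during which the arm holds its last target. There are 200 camera calls.

## Working session

There is one attempt and no reset: what is moved stays moved. The work goes in short steps, Python scripts to look and compute and a tool call to move; the robot and the scene stay as the last step left them, time stands still between calls to the robot, and variables do not carry over. Pictures are saved under pics/ and viewed, at most 10 in all, crops included, and the job is handed in when it is done.

Besides the shell and the picture viewer there is one more tool, called after ">>>" as name(argument=value, ...) on one line, values as JSON. move_arm: Moves the arm, as the interface text tells. Its arguments: {"type":"object","properties":{"plan":{"type":"array","items":{"type":"array"}},"squeeze":{"type":"number"}},"required":["plan"]}

```bash
ls; mkdir -p pics
cat > h.py <<'E'
import numpy as np, cv2
from scipy.spatial.transform import Rotation as R
from workcell import env
def rot(o):
    o=np.array(o,float)
    if o.shape==(3,3): return o
    return R.from_euler('xyz',o,degrees=True).as_matrix()
def foc(p): return p['frame'].shape[0]/2/np.tan(np.radians(p['fovy'])/2)
def px2w(p,uv,z=None):
    """pixel -> world; z: intersect with that height, else depth"""
    u,v=uv; f=foc(p); d=np.array([(u-p['cx'])/f,(v-p['cy'])/f,1.])
    Rm=rot(p['orientation']); t=np.array(p['position'])
    if z is None:
        s=p['z_map'][int(round(v)),int(round(u))]
    else:
        s=(z-t[2])/(Rm@d)[2]
    return t+Rm@d*s
def cloud(p):
    h,w=p['z_map'].shape; f=foc(p); v,u=np.mgrid[:h,:w]
    z=p['z_map']; P=np.stack([(u-p['cx'])/f*z,(v-p['cy'])/f*z,z],-1)
    return P@rot(p['orientation']).T+np.array(p['position'])
def w2px(p,X):
    c=rot(p['orientation']).T@(np.array(X,float)-np.array(p['position'])); f=foc(p)
    return c[:2]/c[2]*f+np.array([p['cx'],p['cy']])
def save(p,n): cv2.imwrite('pics/'+n,p['frame'][:,:,::-1])
E
python3 - <<'E'
from h import *
print(env.state(), env.tcp_to_grasp)
for n in ('top','side'):
    p=env.grab_frame(n); save(p,n+'0.png'); print(n,p['position'],p['orientation'],p['fovy'],p['cx'],p['cy'])
    for l in ['stage','window','knob','knob_grip','rest','tongs','tongs_jaws','plate','spool','dowel','ring_gauge','loupe']:
        r=env.landmark_of(p,l)
        print(l,[(np.round(q['point'],1).tolist(),round(q['score'],2),np.round(px2w(p,q['point'])).tolist()) for q in r[:3]])
E
```

```text
pics
{'time_s': 0.0, 'qpos': array([ 7.28806823e+01,  1.83526350e+01,  8.97067038e+01, -2.79685426e-03,
        7.20455822e+01, -1.14605008e+00]), 'qvel': array([-0.08749228,  0.09582952, -0.10538886, -0.02036935, -0.03144825,
        0.00457018]), 'effort': array([-3.40431598e-04, -4.12462270e+01, -2.31969595e+01,  7.27216084e-02,
        4.56438074e-02, -1.33033723e-04]), 'ee_pos': array([158.09656033, 552.29958121, 213.1083231 ]), 'ee_rot': array([-1.79895047e+02,  5.60013634e-04,  1.64027598e+02]), 'force': array([0.11119894, 0.16690499, 0.36554614]), 'torque': array([-0.00896901,  0.00692089, -0.00616722]), 'gripper_force': 0.0, 'gripper_width': 91.60904290436703} 18.8
top [ 425.24824696  -24.83465951 1005.26029826] [-174.22722949    0.75715125  -88.4962394 ] 57.66562785536181 251.30096944797245 191.33555661209851
stage [([253.6, 181.6], 0.92, [547.0, -15.0, 62.0])]
window [([253.1, 162.2], 0.98, [601.0, -13.0, 58.0])]Traceback (most recent call last):
  File "<stdin>", line 6, in <module>
ValueError: it knows: dowel, knob_grip, loupe, plate, rest, ring_gauge, spool, stage, tongs, tongs_jaws, tongs_left, tongs_right, window
```

Run:
```python
from h import *
for n in ('top','side'):
    p=env.grab_frame(n); save(p,n+'0.png'); print(n,p['position'],p['orientation'],p['fovy'],p['cx'],p['cy'])
    np.save('pics/%s_cloud.npy'%n,cloud(p))
    for l in ['stage','window','knob_grip','rest','tongs','tongs_jaws','tongs_left','tongs_right','plate','spool','dowel','ring_gauge','loupe']:
        r=env.landmark_of(p,l)
        print(l,[(np.round(q['point'],1).tolist(),round(q['score'],2),np.round(px2w(p,q['point'])).tolist()) for q in r[:3]])
```

```text
top [ 425.24824696  -24.83465951 1005.26029826] [-174.22722949    0.75715125  -88.4962394 ] 57.66562785536181 251.30096944797245 191.33555661209851
stage [([253.7, 180.5], 0.65, [550.0, -16.0, 62.0])]
window [([252.1, 161.9], 0.77, [602.0, -10.0, 60.0])]
knob_grip [([257.6, 200.1], 0.82, [494.0, -27.0, 96.0]), ([331.5, 166.9], 0.35, [604.0, -240.0, -0.0])]
rest [([328.0, 201.0], 0.61, [504.0, -230.0, 4.0]), ([331.8, 166.5], 0.28, [606.0, -242.0, -3.0])]
tongs [([330.6, 200.3], 0.9, [506.0, -237.0, 4.0]), ([391.8, 221.1], 0.47, [451.0, -412.0, 0.0]), ([331.5, 166.8], 0.27, [604.0, -240.0, -0.0])]
tongs_jaws [([330.9, 167.5], 0.83, [601.0, -237.0, 6.0]), ([367.0, 223.0], 0.77, [444.0, -343.0, -2.0]), ([327.0, 229.0], 0.53, [424.0, -218.0, 51.0])]
tongs_left [([327.0, 226.5], 0.64, [431.0, -221.0, 37.0]), ([413.9, 227.2], 0.4, [435.0, -467.0, 17.0])]
tongs_right [([340.5, 230.4], 0.7, [421.0, -255.0, 48.0]), ([409.4, 217.6], 0.53, [462.0, -463.0, -2.0])]
plate [([143.3, 194.8], 0.89, [505.0, 292.0, 38.0]), ([327.6, 201.1], 0.16, [503.0, -228.0, 4.0])]
spool [([116.3, 196.4], 0.69, [496.
[... 484 characters left out ...]
281.3, 191.4], 0.64, [597.0, -15.0, 66.0])]
knob_grip [([245.2, 198.6], 0.76, [492.0, -25.0, 96.0])]
rest [([299.8, 285.0], 0.87, [486.0, -260.0, 54.0])]
tongs [([326.8, 371.9], 0.94, [447.0, -413.0, 2.0]), ([302.2, 277.6], 0.71, [523.0, -221.0, 9.0])]
tongs_jaws [([338.2, 256.0], 0.97, [631.0, -208.0, 5.0]), ([304.5, 335.9], 0.6, [451.0, -335.0, 5.0])]
tongs_left [([264.9, 282.0], 0.57, [430.0, -219.0, 53.0])]
tongs_right []
plate []
spool [([201.5, 147.7], 0.68, [510.0, 261.0, 51.0])]
dowel [([183.1, 133.0], 0.58, [494.0, 351.0, 52.0])]
ring_gauge [([188.3, 198.1], 0.59, [413.0, 137.0, 4.0])]
loupe [([204.8, 251.3], 0.68, [370.0, -57.0, 16.0]), ([203.2, 149.4], 0.21, [512.0, 253.0, 50.0])]
```

View pics/top0.png

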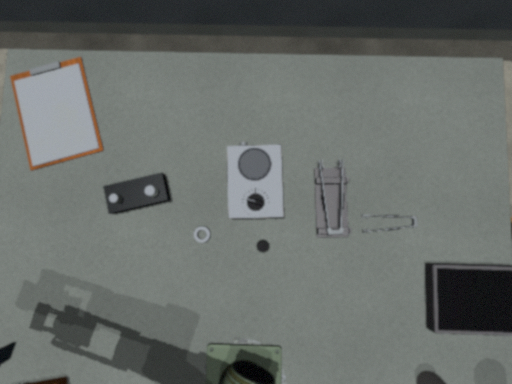

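View pics/side0.png

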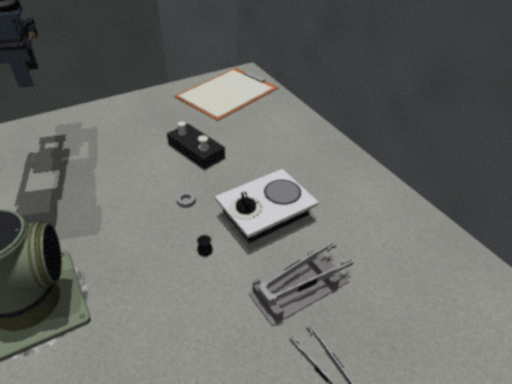

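The top view shows the stage at (255,182), with the window at (255,163) and the knob at (256,201). The tongs are on the rest at (331,200), loose tongs lie at (390,222), and the plate with two cylinders is at (113,198)/(150,190). In the side view the flanged one seems to be the piece at (203,145). Next I'll enlarge crops and fit the geometry.

Run:
```python
from h import *
t=cv2.imread('pics/top0.png'); s=cv2.imread('pics/side0.png')
c=lambda im,x,y,w,h,k: cv2.resize(im[y:y+h,x:x+w],None,fx=k,fy=k,interpolation=cv2.INTER_CUBIC)
W=np.zeros((600,800,3),np.uint8)
def put(a,x,y):
    a=a[:600-y,:800-x]; W[y:y+a.shape[0],x:x+a.shape[1]]=a
put(c(t,222,138,66,86,4),0,0)      # stage 264x344
put(c(t,308,150,50,92,5),270,0)   # tongs 250x460
put(c(s,155,110,80,65,4),0,350) # plate
put(c(s,240,235,120,90,2),525,350)
put(c(s,210,165,115,80,2.3),525,0)
put(c(t,355,205,70,35,3),525,190)
cv2.imwrite('pics/comp.png',W)
C=np.load('pics/top_cloud.npy')
x,y,z=C[...,0],C[...,1],C[...,2]
def box(m):
    pts=C[m][:,:2].astype(np.float32); r=cv2.minAreaRect(pts); return m.sum(), np.round(r[0],1),np.round(r[1],1),round(r[2],1)
print('stage',box((z>45)&(z<72)&(x>430)&(x<680)&(y>-110)&(y<100)))
print('knob',box((z>82)&(x>440)&(x<560)&(y>-80)&(y<30)))
print('plate',box((z>25)&(z<50)&(x>430)&(x<600)&(y>180)&(y<420)))
for a,b in((200,300),(300,420)): 
  m=(z>60)&(x>430)&(x<600)&(y>a)&(y<b);print('cyl',box(m),C[m].mean(0).round(1), np.percentile(z[m],[10,90]))
m=(z>20)&(x>360)&(x<680)&(y>-330)&(y<-160)
print('rest',box(m)); print('restbase',box((z>2.5)&(x>360)&(x<680)&(y>-330)&(y<-160)))
for lo in range(380,660,10):
    k=m&(x>=lo)&(x<lo+10)
    if k.any(): print(lo, ['%.0f/%.0f'%(a,b) for a,b in sorted(zip(y[k],z[k]))])
m=(z>4)&(x>400)&(x<500)&(y>-520)&(y<-300); print('loose',box(m),z[m].max() if m.any() else 0)
```

```text
stage (np.int64(3805), array([549.8, -18.4]), array([200.3, 150.2]), 3.0)
knob (np.int64(79), array([491.7, -21.4]), array([43.3, 11.9]), 75.1)
plate (np.int64(1603), array([511.1, 314.8]), array([ 80.9, 170.2]), 14.6)
cyl (np.int64(85), array([514.4, 264.1]), array([26.6, 24.5]), 89.8) [515.  264.   73.6] [70.91518547 75.68256174]
cyl (np.int64(74), array([492.3, 361.5]), array([22.6, 22.6]), 88.2) [492.2 360.1  72.2] [66.77037213 75.54839964]
rest (np.int64(823), array([ 514.3, -236.3]), array([208.1,  89.3]), 3.1)
restbase (np.int64(2539), array([ 519.4, -245.5]), array([169. , 318.5]), 89.9)
400 ['-198/39']
410 ['-286/38', '-286/39', '-284/37', '-283/38', '-283/39', '-281/35', '-281/36', '-281/36', '-280/29', '-280/29', '-280/30', '-277/30', '-277/30', '-277/32', '-275/29', '-274/31', '-274/32', '-272/30', '-271/31', '-271/32', '-269/28', '-269/29', '-269/30', '-266/29', '-266/30', '-266/31', '-259/49', '-258/51', '-258/52', '-257/44', '-257/47', '-256/50', '-255/53', '-254/48', '-253/50', '-253/50', '-253/50', '-251/47', '-250/50', '-250/52', '-250/54', '-249/44', '-248/50', '-2
[... 8060 characters left out ...]
3/44', '-263/45', '-262/47', '-260/43', '-260/44', '-260/45', '-259/35', '-259/35', '-259/35', '-257/46', '-254/44', '-254/45', '-254/46', '-254/35', '-253/48', '-253/39', '-205/43', '-204/46', '-204/47', '-203/37', '-202/43', '-201/47', '-201/47', '-199/45', '-199/46', '-198/48', '-197/42', '-196/44', '-196/44', '-196/47']
610 ['-263/42', '-263/42', '-263/44', '-263/44', '-260/44', '-260/44', '-259/47', '-259/38', '-257/45', '-255/40', '-255/43', '-254/45', '-253/39', '-252/43', '-252/44', '-251/35', '-251/48', '-208/42', '-204/45', '-204/45', '-203/38', '-199/44', '-196/45', '-196/45', '-195/34']
loose (np.int64(242), array([ 457.7, -408.4]), array([168.7,  90.6]), 86.0) 19.726019178580486
```

View pics/comp.png

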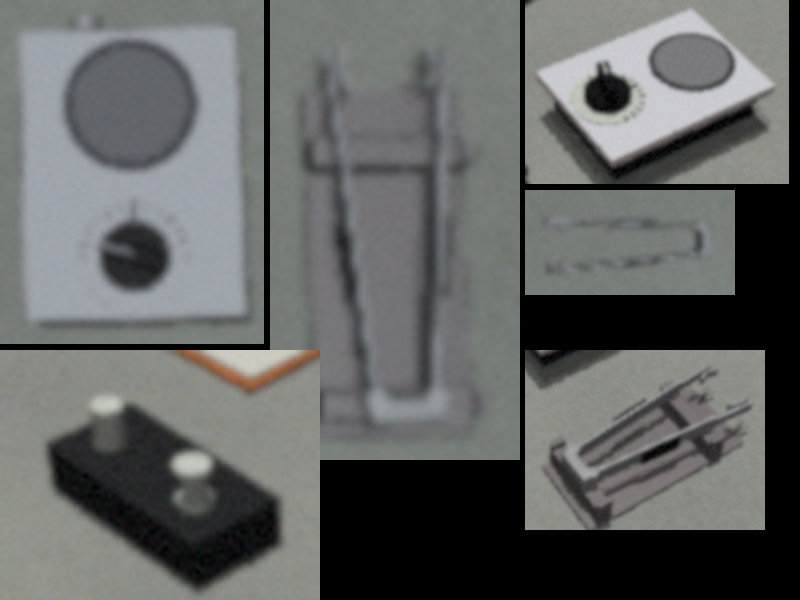

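The comp picture shows three things:
- The knob's pointer points left (+y) of the zero tick, at about world angle 75°, while zero is at 3°.
- The spool with flanges is the cylinder at y≈264.
- The tongs on the rest have 55 mm over the pads, which matches the given size.

First I'll move above the knob.

>>> move_arm(plan=[[[2.2,-3.8,0],-5.9,0],[[2.2,-3.8,0],-5.9,0],[[2.2,-3.8,0],-5.9,0],[[2.2,-3.8,0],-5.9,0],[[2.2,-3.8,0],-5.9,0]])

```text
time_s: 2.05
ee_pos: [268.8, 361.3, 214.1]
ee_rot: [180.0, 0.0, 134.3]
force: [1.5, -0.1, -0.2]
gripper_width: 91.2
gripper_force: 0.0
```

>>> move_arm(plan=[[[2.2,-3.8,0],-5.9,0],[[2.2,-3.8,0],-5.9,0],[[2.2,-3.8,0],-5.9,0],[[2.2,-3.8,0],-5.9,0],[[2.2,-3.8,0],-5.9,0]])

```text
time_s: 2.55
ee_pos: [378.9, 171.2, 214.3]
ee_rot: [179.9, -0.0, 104.8]
force: [1.0, 0.8, 0.1]
gripper_width: 91.6
gripper_force: 0.0
```

>>> move_arm(plan=[[[2.2,-3.8,0],-5.9,0],[[2.2,-3.8,0],-5.9,0],[[2.2,-3.8,0],-5.9,0],[[2.2,-3.8,0],-5.9,0],[[2.2,-3.8,0],-5.9,0]])

```text
time_s: 3.05
ee_pos: [489.0, -19.0, 214.2]
ee_rot: [180.0, -0.0, 75.3]
force: [-0.2, 1.3, -0.1]
gripper_width: 91.4
gripper_force: 0.0
```

Run:
```python
from h import *
C=np.load('pics/top_cloud.npy'); S=np.load('pics/side_cloud.npy')
t=cv2.imread('pics/top0.png'); s=cv2.imread('pics/side0.png')
# tongs axis frame: along 3deg, from top cloud
a=np.radians(3.0); u=np.array([np.cos(a),np.sin(a)]); n=np.array([-u[1],u[0]]); o=np.array([501,-237.5])
for nm,D in(('top',C),('side',S)):
    q=D[...,:2]-o; l=q@u; w=q@n; z=D[...,2]
    m=(z>41)&(z<60)&(abs(w)<36)&(abs(l)<160)
    print(nm,'ext',np.sort(l[m])[[0,1,2,3,-4,-3,-2,-1]].round(1))
    mm=m&(z>46.5)
    for b in range(-80,110,15):
        k=mm&(l>=b)&(l<b+15)
        if k.sum()>3: print(b, w[k].min().round(1), w[k].max().round(1), ((w[k].min()+w[k].max())/2).round(1))
# dark pads in side view
g=s.max(2); q=S[...,:2]-o; l=q@u; w=q@n; z=S[...,2]
m=(g<45)&(z>32)&(z<52)&(abs(w)<40)&(abs(l)<110)
print('dark',m.sum(), [(int(x),int(y),int(zz),int(gg)) for x,y,zz,gg in zip(l[m],w[m],z[m],g[m])][:60])
```

```text
top ext [-90.6 -90.5 -90.4 -90.4 115.4 115.7 116.8 116.9]
-80 -19.4 24.1 2.4
-65 -18.8 22.1 1.7
-50 -19.1 24.3 2.6
-35 -23.0 26.8 1.9
-20 -24.0 28.7 2.4
-5 -24.3 30.3 3.0
10 -25.4 32.1 3.4
25 -23.3 29.5 3.1
40 -27.2 31.2 2.0
55 -27.8 33.4 2.8
85 -29.7 34.8 2.6
100 -27.6 34.0 3.2
side ext [-87.3 -87.1 -87.  -87.  120.5 120.6 121.4 122.5]
-80 -19.6 24.2 2.3
-65 -17.8 23.2 2.7
-50 -18.6 24.9 3.2
-35 -19.5 25.3 2.9
-20 -24.3 29.1 2.4
-5 -25.8 31.6 2.9
10 -27.2 31.8 2.3
25 -25.4 32.5 3.5
40 -26.0 32.7 3.4
55 -26.5 34.3 3.9
70 -28.3 35.1 3.4
85 -28.7 35.7 3.5
100 -30.3 35.7 2.7
dark 75 [(24, -23, 47, 37), (17, -24, 50, 26), (22, -23, 45, 15), (21, -26, 48, 26), (10, -24, 51, 42), (11, -25, 51, 27), (15, -24, 48, 20), (16, -26, 49, 13), (20, -25, 45, 12), (22, -26, 45, 33), (5, -23, 51, 31), (7, -25, 51, 22), (10, -24, 47, 10), (12, -25, 48, 17), (15, -25, 45, 12), (18, -25, 43, 11), (21, -25, 41, 24), (6, -23, 46, 21), (8, -24, 46, 12), (11, -24, 43, 3), (13, -24, 43, 6), (15, -25, 43, 17), (19, -24, 38, 27), (-4, -23, 51, 22), (-2, -24, 50, 21), (0, -24, 48, 14), (3, -24, 46, 12), (6, -24, 44, 18), (8, -24, 43, 10), (11, -24, 40, 19), (13, -25, 40, 25), (17, -24, 36, 39), (-8, -22, 50, 32), (-6, -23, 49, 14), (-3, -23, 46, 13), (0, -22, 44, 16), (1, -23, 43, 16), (4, -23, 40, 13), (6, -24, 41, 10), (8, -24, 39, 23), (13, -22, 34, 40), (-15, -21, 51, 44), (-13, -22, 50, 23), (-10, -22, 48, 19), (-9, -23, 48, 13), (-6, -23, 46, 9), (-3, -23, 44, 15), (0, -23, 42, 15), (2, -23, 39, 15), (4, -24, 39, 29), (6, -24, 37, 39), (-17, -21, 49, 29), (-14, -21, 46, 15), (-14, -24, 49, 13), (-11, -23, 46, 6), (-8, -23, 44, 16), (-6, -23, 42, 12), (-3, -24, 41, 24), (0, -23, 38, 30), (0, -25, 39, 40)]
```

>>> move_arm(plan=[[[0.25,-0.25,-3.5],0,0],[[0,0,-4],0,0.3],[[0,0,-4],0,0.5],[[0,0,-2.3],0,0.6],[[0,0,0],0,0.6]], squeeze=20)

```text
time_s: 3.55
ee_pos: [488.1, -19.6, 73.1]
ee_rot: [-179.6, 0.1, 75.5]
force: [0.7, -0.2, -0.4]
gripper_width: 62.2
gripper_force: 0.0
```

Run:
```python
from h import *
p=env.grab_frame('side'); im=p['frame'][:,:,::-1]
cv2.imwrite('pics/k1.png',cv2.resize(im[130:250,180:330],None,fx=5,fy=5,interpolation=cv2.INTER_CUBIC))
```

```text
(no output)
```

View pics/k1.png

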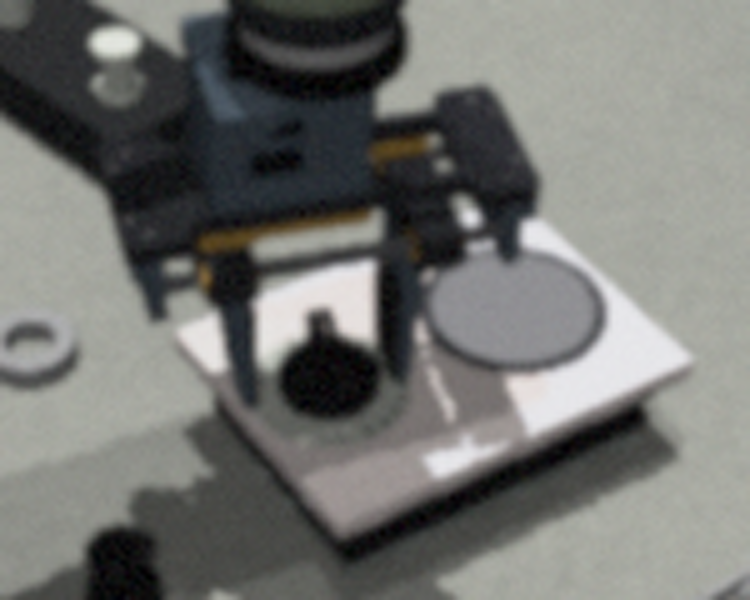

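The picture shows the fingers straddling the knob bar (around (320,370) in the crop). I'll correct the offset slightly and close.

>>> move_arm(plan=[[[0.3,-0.15,0.3],0,0.8],[[0,0,0],0,1],[[0,0,0],0,1],[[0,0,0],0,1],[[0,0,0],0,1]], squeeze=20)

```text
time_s: 4.1
ee_pos: [493.9, -21.2, 79.5]
ee_rot: [179.9, -0.0, 75.5]
force: [0.1, 0.2, 0.2]
gripper_width: 18.1
gripper_force: 0.0
```

>>> move_arm(plan=[[[-0.2,0,-0.3],0,1],[[0,0,0],0,1],[[0,0,0],0,1]])

```text
time_s: 4.4
ee_pos: [493.6, -21.3, 77.3]
ee_rot: [179.7, -0.0, 75.5]
force: [1.0, -0.2, 6.7]
gripper_width: 11.6
gripper_force: 20.0
```

>>> move_arm(plan=[[[0,0,0.15],0,1],[[0,0,0],-8,1],[[0,0,0],-8,1],[[0,0,0],-8,1],[[0,0,0],-8,1]])

```text
time_s: 4.9
ee_pos: [493.3, -21.2, 77.4]
ee_rot: [179.9, -0.1, 43.2]
force: [4.9, -0.7, -2.6]
gripper_width: 12.1
gripper_force: 20.0
```

>>> move_arm(plan=[[[0,0,0],-8,1],[[0,0,0],-8,1],[[0,0,0],-8,1],[[0,0,0],-8,1],[[0,0,0],-8.3,1]])

```text
time_s: 5.4
ee_pos: [493.1, -20.9, 77.4]
ee_rot: [-180.0, -0.2, 2.9]
force: [2.6, 1.3, -2.2]
gripper_width: 12.0
gripper_force: 20.0
```

>>> move_arm(plan=[[[0,0,0],0,1],[[0,0,0],0,1],[[0,0,0],0,1]])

```text
time_s: 5.7
ee_pos: [493.1, -20.9, 77.4]
ee_rot: [-180.0, -0.2, 3.4]
force: [5.1, 1.5, -4.5]
gripper_width: 11.7
gripper_force: 20.0
```

>>> move_arm(plan=[[[0,0,0],0,0.7],[[0,0,0],0,0.6],[[0,0,4],0,0.4],[[0,0,4.5],0,0],[[0,0,4],0,0]])

```text
time_s: 6.2
ee_pos: [490.8, -21.3, 204.0]
ee_rot: [180.0, 0.1, 3.3]
force: [0.8, -0.6, -0.4]
gripper_width: 48.8
gripper_force: 0.0
```

>>> move_arm(plan=[[[0,-4,0],0,0],[[0,-4.5,0],0,0],[[0.5,-4.5,0],0,0],[[0.5,-4.5,0],0,0],[[0,-3.8,0],0,0]])

```text
time_s: 6.7
ee_pos: [501.1, -236.3, 202.3]
ee_rot: [-180.0, 0.1, 3.3]
force: [0.1, 0.4, -0.8]
gripper_width: 88.8
gripper_force: 0.0
```

Run:
```python
from h import *
s=env.state(); print(s['time_s'],s['ee_pos'],s['ee_rot'])
ims=[]
for n in('top','side'):
    p=env.grab_frame(n); C=cloud(p); z=C[...,2]; m=(z>82)&(z<100)&(abs(C[...,0]-492)<35)&(abs(C[...,1]+21)<35)
    r=cv2.minAreaRect(C[m][:,:2].astype(np.float32)); print(n,m.sum(),r)
    d=C[m][:,:2]-C[m][:,:2].mean(0); w,v=np.linalg.eigh(d.T@d); print(np.degrees(np.arctan2(v[1,1],v[0,1])), w)
    m=(z>50)&(z<68)&(abs(C[...,0]-550)<115)&(abs(C[...,1]+18)<85); print('stage',cv2.minAreaRect(C[m][:,:2].astype(np.float32)))
    im=p['frame'][:,:,::-1]; a=(222,138,66,86) if n=='top' else (205,160,120,86)
    ims.append(cv2.resize(im[a[1]:a[1]+a[3],a[0]:a[0]+a[2]],None,fx=4,fy=4,interpolation=cv2.INTER_CUBIC))
cv2.imwrite('pics/k2.png',np.hstack(ims))
```

```text
6.7 [ 501.06299182 -236.26632115  202.26275304] [-1.79995360e+02  6.79470923e-02  3.27276479e+00]
top 77 ((492.0582275390625, -20.709943771362305), (42.122764587402344, 10.5458984375), 1.4452800750732422)
-176.4616310912332 [  914.33541411 12242.23566592]
stage ((549.5313720703125, -18.340843200683594), (199.71310424804688, 150.07769775390625), 2.978187084197998)
side 142 ((495.29925537109375, -20.43183708190918), (44.310123443603516, 15.563666343688965), 5.7776007652282715)
-177.38992657899513 [ 2017.52519077 24464.7859578 ]
stage ((553.492431640625, -16.953506469726562), (201.30453491210938, 154.06944274902344), 3.207648277282715)
```

View pics/k2.png

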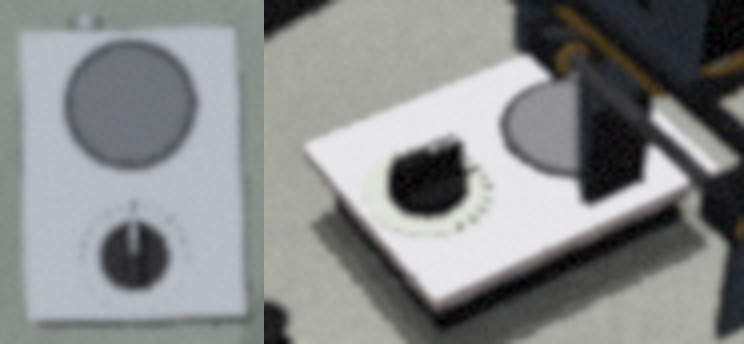

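The picture shows the pointer on the zero tick: the white line at (133,240) lines up with the tick at (133,207). Now I'll go down on the tongs.

>>> move_arm(plan=[[[0.1,0,-4.5],0,0],[[0,0,-4.5],0,0],[[0,0,-4.5],0,0],[[0,0,-3],0,0],[[0,0,-1.5],0,0]])

```text
time_s: 7.3
ee_pos: [499.9, -232.1, 19.3]
ee_rot: [-179.8, 0.4, 3.3]
force: [-0.0, -0.5, 0.3]
gripper_width: 91.5
gripper_force: 0.0
```

>>> move_arm(plan=[[[0,0,0],0,0.35],[[0,0,0],0,0.35],[[0,0,0],0,0.35],[[0,0,0],0,0.35]], squeeze=15)

```text
time_s: 7.7
ee_pos: [503.5, -234.4, 23.9]
ee_rot: [179.9, -0.1, 3.2]
force: [-0.0, 0.2, 0.0]
gripper_width: 62.4
gripper_force: 0.0
```

>>> move_arm(plan=[[[0,0,-0.1],0,0.42],[[0,0,0],0,0.42],[[0,0,0],0,0.42],[[0,0,0],0,0.42]])

```text
time_s: 8.1
ee_pos: [503.8, -234.7, 23.1]
ee_rot: [179.9, -0.2, 3.2]
force: [-0.4, 0.1, 5.1]
gripper_width: 52.8
gripper_force: 5.7
```

>>> move_arm(plan=[[[0,0,0],0,0.43],[[0,0,0],0,0.43],[[0,0,0.5],0,0.43],[[0,0,0.5],0,0.43],[[0,0,1],0,0.43]])

```text
time_s: 8.6
ee_pos: [502.1, -233.9, 41.5]
ee_rot: [-180.0, 0.1, 3.2]
force: [-0.6, -1.0, -1.9]
gripper_width: 51.7
gripper_force: 4.2
```

>>> move_arm(plan=[[[0,0,1.5],0,0.43],[[0,0,2],0,0.43],[[0,0,3],0,0.43],[[0,0,3],0,0.43],[[0,0,2],0,0.43]])

```text
time_s: 9.1
ee_pos: [503.4, -234.5, 159.4]
ee_rot: [179.9, -0.2, 3.2]
force: [-0.3, 0.2, -1.7]
gripper_width: 52.1
gripper_force: 4.0
```

```bash
cat > tong.py <<'E'
from h import *
def tong(n):
    p=env.grab_frame(n); C=cloud(p); s=env.state(); g=s['ee_pos']; a=np.radians(s['ee_rot'][2])
    u=np.array([np.cos(a),np.sin(a)]); nn=np.array([-u[1],u[0]])
    q=C[...,:2]-g[:2]; l=q@u; w=q@nn; z=C[...,2]-g[2]
    return p,C,s,l,w,z
if __name__=='__main__':
  for n in('top','side'):
    p,C,s,l,w,z=tong(n)
    print(n,np.round(s['ee_pos'],1),np.round(s['ee_rot'],1),s['gripper_width'],s['gripper_force'],s['force'])
    m=(abs(z-16)<22)&(l>40)&(l<140)&(abs(w)<45)
    print(m.sum(),np.sort(l[m])[[-6,-4,-3,-2,-1]].round(1))
    for b in range(40,125,15):
        k=m&(l>=b)&(l<b+15)
        for sg in(-1,1):
            kk=k&(w*sg>0)
            if kk.sum()>3: print(b,sg,'w',np.percentile(w[kk],[3,97]).round(1),'z',np.percentile(z[kk],[3,97]).round(1))
  for l_ in('tongs_jaws',):
    for q in env.landmark_of(p,l_): print(q, px2w(p,q['point'],s['ee_pos'][2]+19))
E
python3 tong.py
```

```text
top [ 504.9 -235.2  162.2] [179.7  -0.4   3.2] 52.18646569387655 4.0137845277786255 [2.23393188 0.07675816 1.75183423]Traceback (most recent call last):
  File "tong.py", line 12, in <module>
    print(m.sum(),np.sort(l[m])[[-6,-4,-3,-2,-1]].round(1))
                  ~~~~~~~~~~~~~^^^^^^^^^^^^^^^^^^
IndexError: index -6 is out of bounds for axis 0 with size 0
```

Run:
```python
from h import *
s=env.state();print(s['time_s'],s['ee_pos'],s['gripper_width'],s['gripper_force'],s['force'])
ims=[]
for n,a in(('top',(290,120,90,130)),('side',(230,170,150,130))):
    p=env.grab_frame(n)
    im=p['frame'][:,:,::-1]
    ims.append(cv2.resize(im[a[1]:a[1]+a[3],a[0]:a[0]+a[2]],None,fx=3.3,fy=3.3,interpolation=cv2.INTER_CUBIC))
    C=cloud(p); print(n,[C[(C[...,2]>150)&(abs(C[...,0]-x)<8)&(abs(C[...,1]+235)<40)].round().tolist()[:3] for x in(560,600)])
cv2.imwrite('pics/t1.png',np.hstack(ims))
```

```text
9.15 [ 504.91349773 -235.23801909  162.22434047] 52.18646569387655 4.0137845277786255 [2.23393188 0.07675816 1.75183423]
top [[[562.0, -201.0, 504.0], [560.0, -201.0, 510.0], [558.0, -199.0, 517.0]], []]
side [[[553.0, -203.0, 529.0], [553.0, -206.0, 527.0], [553.0, -212.0, 523.0]], []]
```

View pics/t1.png

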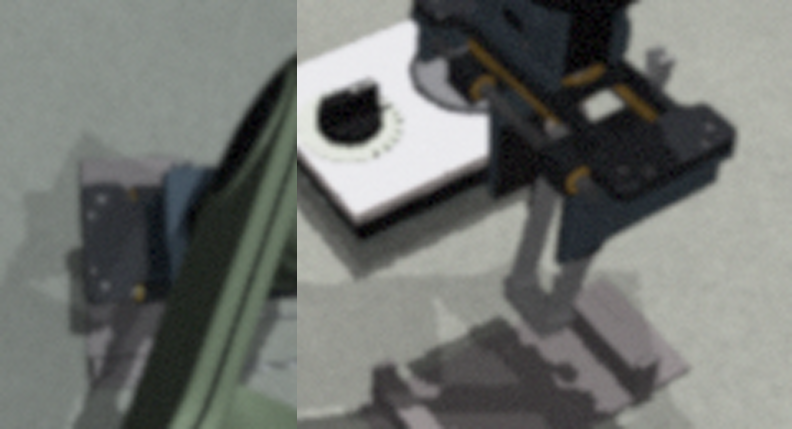

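```bash
cat > tilt.py <<'E'
from h import *
p=env.grab_frame('side'); C=cloud(p); s=env.state(); g=s['ee_pos']; a=np.radians(s['ee_rot'][2])
u=np.array([np.cos(a),np.sin(a)]); nn=np.array([-u[1],u[0]])
q=C[...,:2]-g[:2]; l=q@u; w=q@nn; z=C[...,2]-g[2]
im=p['frame'].astype(int); sat=im.max(2)-im.min(2)
print(np.round(g,1),np.round(s['ee_rot'],1),round(s['gripper_width'],1),s['gripper_force'],np.round(s['force'],1))
for lo in range(-130,150,12):
    m=(l>=lo)&(l<lo+12)&(abs(w)<42)&(C[...,2]>58)&(z<130)&(sat<30)
    if m.sum()>2: print(lo,m.sum(),'w',np.percentile(w[m],[2,98]).round(),'z',np.percentile(z[m],[2,20,80,98]).round(),'g',im.max(2)[m].mean().round())
E
python3 tilt.py
```

```text
[ 502.4 -234.   156.4] [180.    0.    3.2] 52.0 4.007239937782288 [-0.5 -0.4 -1.2]
-46 86 w [-41.  41.] z [ 88.  93. 105. 107.] g 27.0
-34 355 w [-41.  40.] z [ 95. 101. 123. 129.] g 38.0
-22 422 w [-40.  37.] z [  8.  29. 125. 129.] g 42.0
-10 474 w [-38.  30.] z [-74. -64.  56. 127.] g 57.0
2 453 w [-38.  30.] z [-68. -51.  62. 127.] g 60.0
14 283 w [-41.  27.] z [-50. -19. 125. 128.] g 62.0
26 23 w [-41.  22.] z [-12.  51. 126. 127.] g 81.0
38 73 w [-28.  22.] z [ 57. 112. 122. 125.] g 102.0
50 15 w [-27. -17.] z [106. 114. 122. 123.] g 142.0
```

The side view shows the tongs have swung nose-up in the light grip, to about 73°, with the bow low at (535,310) and the jaws at (660,60). I'll lay them back by setting the bow's rear edge on the rest's rear bar and moving the grip along an arc, then take them again nearer their balance point.

>>> move_arm(plan=[[[-1.5,0,0],0,0.43],[[-2,0,0],0,0.43],[[-2,0,0],0,0.43],[[-1.2,0,0],0,0.43],[[0,0,0],0,0.43]])

```text
time_s: 9.8
ee_pos: [433.9, -233.7, 155.4]
ee_rot: [-179.9, 0.2, 3.2]
force: [1.0, -0.6, -1.4]
gripper_width: 52.3
gripper_force: 4.0
```

```bash
python3 tilt.py
```

```text
[ 435.3 -234.1  155.9] [-180.     0.     3.2] 52.2 3.9921876043081284 [ 1.2  0.3 -0.6]
-46 98 w [-42.  40.] z [ 86.  91. 105. 106.] g 33.0
-34 457 w [-40.  40.] z [ 94.  99. 123. 129.] g 41.0
-22 456 w [-38.  37.] z [-75. -59.  87. 126.] g 50.0
-10 448 w [-37.  31.] z [-70. -61.  71. 126.] g 57.0
2 365 w [-41.  28.] z [-69. -50. 105. 127.] g 64.0
14 201 w [-41.  27.] z [-34.  38. 124. 129.] g 52.0
26 34 w [-25.  23.] z [ 42.  47.  58. 128.] g 92.0
38 101 w [-27.  22.] z [ 52. 105. 119. 122.] g 108.0
50 18 w [-27.  19.] z [102. 112. 118. 121.] g 151.0
```

>>> move_arm(plan=[[[-0.2,0,-2],0,0.43],[[0,0,-2],0,0.43],[[0,0,-1],0,0.43],[[0,0,-0.4],0,0.43],[[0,0,0],0,0.43]])

```text
time_s: 10.35
ee_pos: [434.7, -234.5, 102.7]
ee_rot: [180.0, -0.0, 3.2]
force: [0.2, -1.0, 0.5]
gripper_width: 52.1
gripper_force: 4.2
```

>>> move_arm(plan=[[[0.5,0,-0.4],0,0.43],[[0.5,0,-0.3],0,0.43],[[0.5,0,-0.3],0,0.43],[[0.4,0,-0.2],0,0.43],[[0,0,0],0,0.43]])

```text
time_s: 10.85
ee_pos: [455.0, -234.7, 91.4]
ee_rot: [179.9, -0.2, 3.2]
force: [4.3, 1.2, 5.8]
gripper_width: 52.5
gripper_force: 4.9
```

```bash
python3 tilt.py
```

```text
[ 454.7 -234.6   91.5] [179.9  -0.2   3.2] 51.9 4.86331150517799 [ 2.9 -0.1  5.6]
-46 77 w [-41.  41.] z [ 87.  91. 104. 106.] g 30.0
-34 361 w [-40.  40.] z [ 94.  98. 121. 128.] g 40.0
-22 348 w [-39.  38.] z [-31.  19. 123. 128.] g 47.0
-10 283 w [-39.  31.] z [-32. -17. 105. 127.] g 51.0
2 179 w [-41.  29.] z [-29. -11. 116. 128.] g 52.0
14 146 w [-41.  28.] z [ 27. 106. 125. 128.] g 42.0
26 23 w [-38.  24.] z [ 37.  43. 124. 127.] g 88.0
38 30 w [21. 23.] z [33. 36. 47. 51.] g 87.0
50 19 w [-29.  24.] z [44. 48. 85. 89.] g 112.0
62 115 w [-30.  28.] z [ 72.  85. 102. 107.] g 105.0
74 151 w [-32.  28.] z [ 93. 104. 118. 121.] g 120.0
86 21 w [-32.  29.] z [111. 113. 117. 119.] g 153.0
```

>>> move_arm(plan=[[[0.6,0,-0.3],0,0.43],[[0.6,0,-0.4],0,0.43],[[0.6,0,-0.5],0,0.43],[[0.6,0,-0.5],0,0.43],[[0.5,0,-0.6],0,0.43]])

```text
time_s: 11.4
ee_pos: [482.2, -234.1, 66.7]
ee_rot: [-180.0, 0.0, 3.2]
force: [3.0, 0.6, 1.2]
gripper_width: 51.8
gripper_force: 5.0
```

>>> move_arm(plan=[[[0.5,0,-0.6],0,0.43],[[0.4,0,-0.7],0,0.43],[[0.4,0,-0.7],0,0.43],[[0,0,0],0,0.43]])

```text
time_s: 11.8
ee_pos: [493.5, -233.6, 45.6]
ee_rot: [-179.9, 0.2, 3.3]
force: [-0.7, 0.4, -1.6]
gripper_width: 52.0
gripper_force: 4.9
```

```bash
python3 tilt.py
```

```text
[ 493.5 -233.8   46.2] [-179.9    0.2    3.2] 52.0 4.887249166786205 [-1.1  1.2 -1.5]
-46 69 w [-41.  41.] z [ 86.  90. 103. 106.] g 33.0
-34 293 w [-41.  41.] z [ 94.  98. 120. 128.] g 42.0
-22 338 w [-40.  38.] z [ 14.  35. 124. 129.] g 44.0
-10 168 w [-39.  31.] z [ 12.  24. 117. 127.] g 40.0
2 134 w [-41.  29.] z [ 14.  25. 119. 129.] g 38.0
14 130 w [-40.  27.] z [ 24. 105. 124. 130.] g 39.0
26 21 w [-41.  26.] z [ 21.  26. 124. 127.] g 89.0
38 15 w [21. 26.] z [26. 29. 33. 36.] g 132.0
50 23 w [22. 26.] z [26. 28. 37. 39.] g 112.0
62 14 w [21. 26.] z [24. 27. 35. 38.] g 80.0
74 7 w [23. 27.] z [44. 45. 48. 48.] g 131.0
86 33 w [-30.  28.] z [33. 40. 47. 51.] g 134.0
98 48 w [-31.  28.] z [41. 45. 53. 54.] g 141.0
110 91 w [-33.  29.] z [43. 50. 57. 59.] g 152.0
122 74 w [-33.  29.] z [51. 56. 61. 63.] g 154.0
134 4 w [-21.  23.] z [54. 56. 60. 61.] g 173.0
```

>>> move_arm(plan=[[[0.2,0,-0.6],0,0.43],[[0.1,0,-0.6],0,0.43],[[0.1,0,-0.6],0,0.43],[[0,0,-0.4],0,0.43],[[0,0,0],0,0.43]])

```text
time_s: 12.35
ee_pos: [498.5, -234.1, 25.0]
ee_rot: [-180.0, 0.0, 3.2]
force: [-0.1, -0.1, -0.7]
gripper_width: 52.5
gripper_force: 4.9
```

>>> move_arm(plan=[[[0,0,0],0,0.4],[[0,0,0],0,0.36],[[0,0,0],0,0.3],[[0,0,0],0,0.3]])

```text
time_s: 12.75
ee_pos: [498.9, -234.3, 25.7]
ee_rot: [180.0, -0.0, 3.2]
force: [-0.2, -0.7, -0.2]
gripper_width: 63.7
gripper_force: 0.0
```

```bash
python3 tilt.py
```

```text
[ 498.8 -234.2   25.7] [180.   -0.    3.2] 63.5 0.0 [ 0.3 -0.2 -0.4]
-46 37 w [-41.  42.] z [ 88.  92. 105. 107.] g 35.0
-34 313 w [-41.  40.] z [ 94.  98. 122. 128.] g 44.0
-22 189 w [-41.  41.] z [ 34.  47. 125. 129.] g 44.0
-10 90 w [-42.  37.] z [ 33.  52. 123. 129.] g 40.0
2 68 w [-41.  35.] z [ 41.  58. 123. 129.] g 36.0
14 115 w [-41.  34.] z [ 36. 114. 125. 127.] g 43.0
26 11 w [-38. -13.] z [102. 124. 126. 128.] g 130.0
86 5 w [26. 30.] z [33. 33. 34. 34.] g 162.0
98 9 w [-32.  30.] z [33. 33. 35. 35.] g 182.0
110 37 w [-34.  32.] z [32. 34. 36. 38.] g 175.0
122 55 w [-35.  32.] z [33. 35. 39. 41.] g 167.0
134 24 w [-34.  32.] z [33. 36. 39. 41.] g 172.0
```

>>> move_arm(plan=[[[0,0,0],0,0.1],[[0,0,0],0,0],[[0,0,0],0,0],[[0,0,3],0,0],[[0,0,4],0,0]])

```text
time_s: 13.3
ee_pos: [497.2, -233.4, 94.3]
ee_rot: [-179.8, 0.3, 3.2]
force: [2.2, -1.4, -0.4]
gripper_width: 91.1
gripper_force: 0.0
```

>>> move_arm(plan=[[[0,0,4],0,0],[[-3,2,3],0,0],[[-4,3,0],0,0],[[-4,3,0],0,0],[[-4,3,0],0,0]])

```text
time_s: 13.8
ee_pos: [347.1, -123.2, 165.5]
ee_rot: [180.0, -0.0, 3.2]
force: [0.3, 0.3, -0.9]
gripper_width: 91.1
gripper_force: 0.0
```

```bash
cat > rest.py <<'E'
from h import *
ims=[]
a=np.radians(3.0); u=np.array([np.cos(a),np.sin(a)]); n_=np.array([-u[1],u[0]]); o=np.array([502,-237.5])
for n,c in(('top',(295,140,70,110)),('side',(230,210,150,110))):
    p=env.grab_frame(n); im=p['frame'][:,:,::-1]
    ims.append(cv2.resize(im[c[1]:c[1]+c[3],c[0]:c[0]+c[2]],None,fx=3.6,fy=3.6,interpolation=cv2.INTER_CUBIC))
    D=cloud(p); q=D[...,:2]-o; l=q@u; w=q@n_; z=D[...,2]
    m=(z>41)&(z<150)&(abs(w)<40)&(abs(l)<170)
    for b in range(-115,150,15):
        k=m&(l>=b)&(l<b+15)
        if k.sum()>3: print(n,b,'w',np.percentile(w[k],[3,97]).round(1),'z',np.percentile(z[k],[3,50,97]).round(),'l',l[k].min().round(),l[k].max().round())
import sys
cv2.imwrite('pics/%s.png'%sys.argv[1],np.hstack(ims))
E
python3 rest.py r1
```

```text
top -10 w [-20.6  29.5] z [41. 41. 43.] l -4.0 4.0
top 5 w [-23.6  30.2] z [41. 43. 45.] l 7.0 19.0
top 20 w [-24.   31.6] z [41. 44. 48.] l 21.0 35.0
top 35 w [-24.9  31.2] z [42. 47. 51.] l 35.0 50.0
top 50 w [-24.3  31.7] z [45. 50. 55.] l 50.0 65.0
top 65 w [-27.2  32. ] z [42. 52. 58.] l 66.0 80.0
top 80 w [-28.1  32.8] z [43. 53. 58.] l 80.0 95.0
top 95 w [-30.2  34.1] z [47. 55. 61.] l 95.0 110.0
top 110 w [-30.7  35.1] z [48. 58. 62.] l 110.0 124.0
top 125 w [-30.5  35.1] z [53. 59. 61.] l 125.0 133.0
side -85 w [-39.7  28.1] z [41. 42. 43.] l -84.0 -72.0
side -10 w [-20.   29.3] z [41. 43. 45.] l -9.0 5.0
side 5 w [-22.5  30.8] z [41. 45. 49.] l 5.0 20.0
side 20 w [-24.1  32.8] z [42. 47. 49.] l 20.0 35.0
side 35 w [-25.   32.1] z [42. 49. 55.] l 35.0 49.0
side 50 w [-39.4  31.5] z [41. 50. 56.] l 50.0 65.0
side 65 w [-26.1  31.7] z [42. 52. 58.] l 65.0 80.0
side 80 w [-27.4  32.4] z [43. 54. 61.] l 80.0 95.0
side 95 w [-29.4  33.7] z [48. 56. 62.] l 95.0 110.0
side 110 w [-30.2  35.2] z [51. 60. 64.] l 110.0 125.0
side 125 w [-31.2  35.7] z [55. 63. 66.] l 125.0 137.0
```

View pics/r1.png

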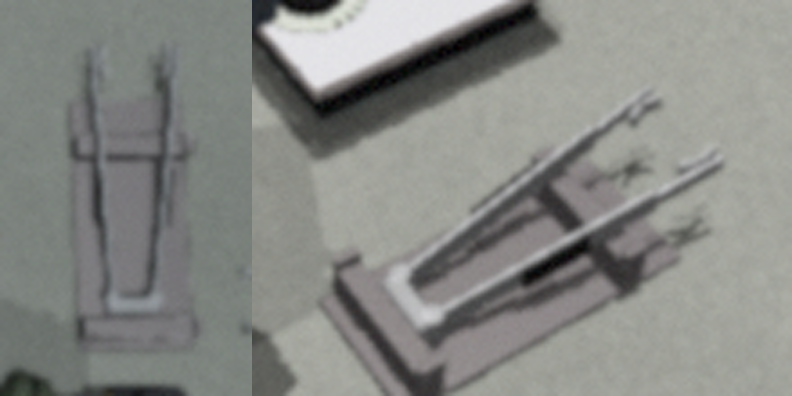

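The picture shows the tongs now about 18 mm too far forward. The bow is on the base in front of the rear bar, leaning about 10° nose-up on the front bar. I'll grip them firmly (closed), lift them back over the rear bar and level them there.

>>> move_arm(plan=[[[4,-3,0],0,0],[[4,-3,0],0,0],[[4,-3,0],0,0],[[3.3,-2.2,0],0,0],[[0,0,-4],0,0]])

```text
time_s: 14.4
ee_pos: [511.0, -241.9, 129.5]
ee_rot: [179.5, -0.9, 3.2]
force: [0.6, -0.6, -0.2]
gripper_width: 91.3
gripper_force: 0.0
```

>>> move_arm(plan=[[[0,0,-4],0,0],[[0,0,-4],0,0],[[0,0,-2.5],0,0],[[0,0,0],0,0.2],[[0,0,0],0,0.3]])

```text
time_s: 14.9
ee_pos: [502.5, -236.7, 20.7]
ee_rot: [180.0, -0.0, 3.2]
force: [0.2, 0.0, 0.1]
gripper_width: 78.0
gripper_force: 0.0
```

>>> move_arm(plan=[[[-0.25,0.2,-0.8],0,0.35],[[0,0,0],0,0.5],[[0,0,0],0,0.7],[[0,0,0],0,0.7],[[0,0,0],0,0.7]], squeeze=20)

```text
time_s: 15.4
ee_pos: [500.0, -234.5, 13.4]
ee_rot: [179.9, -0.1, 3.2]
force: [0.1, 0.7, 2.7]
gripper_width: 39.2
gripper_force: 20.0
```

>>> move_arm(plan=[[[0,0,0.4],0,0.7],[[0,0,0.8],0,0.7],[[0,0,1],0,0.7],[[0,0,1],0,0.7],[[0,0,0.6],0,0.7]])

```text
time_s: 15.9
ee_pos: [499.8, -234.5, 51.9]
ee_rot: [179.9, -0.1, 3.2]
force: [-0.2, 0.1, -0.8]
gripper_width: 39.0
gripper_force: 20.0
```

```bash
cat > look.py <<'E'
from h import *
T=[];F=[]
for n in('top','side'):
    p=env.grab_frame(n); C=cloud(p); s=env.state(); g=s['ee_pos']; a=np.radians(s['ee_rot'][2]); T.append(s['torque']);F.append(s['force'])
    u=np.array([np.cos(a),np.sin(a)]); nn=np.array([-u[1],u[0]])
    q=C[...,:2]-g[:2]; l=q@u; w=q@nn; z=C[...,2]
    sat=p['frame'].astype(int).max(2)-p['frame'].astype(int).min(2)
    for lo in list(range(-120,-30,15))+list(range(45,150,15)):
        m=(l>=lo)&(l<lo+15)&(abs(w)<40)&(z>g[2]-19)&(z<g[2]+72)&(sat<40)
        if m.sum()>3: print(n,lo,m.sum(),'w',np.percentile(w[m],[2,98]).round(),'z-tcp',(np.percentile(z[m],[3,50,97])-g[2]).round(),'lmax',l[m].max().round())
print(np.round(g,1),np.round(s['ee_rot'],1),round(s['gripper_width'],1),s['gripper_force'],np.round(F,2),np.round(T,3))
E
python3 look.py
```

```text
top -90 4 w [38. 38.] z-tcp [-17. -15. -13.] lmax -78.0
top 45 16 w [-12.  39.] z-tcp [-18.  25.  38.] lmax 59.0
top 60 41 w [-15.  39.] z-tcp [-17.  35.  40.] lmax 75.0
top 75 31 w [-15.  13.] z-tcp [21. 39. 45.] lmax 89.0
top 90 24 w [-13.  12.] z-tcp [33. 37. 44.] lmax 105.0
top 105 46 w [-14.  12.] z-tcp [35. 42. 46.] lmax 120.0
top 120 42 w [-14.  11.] z-tcp [37. 45. 48.] lmax 132.0
side -90 113 w [-36.  38.] z-tcp [-19. -18. -11.] lmax -75.0
side -75 177 w [-31.  39.] z-tcp [-19.   6.  18.] lmax -60.0
side -60 133 w [-20.  23.] z-tcp [ 2. 18. 21.] lmax -45.0
side -45 95 w [-17.  19.] z-tcp [ 3. 15. 24.] lmax -30.0
side 45 7 w [-39. -29.] z-tcp [-19. -18. -16.] lmax 60.0
side 60 24 w [-38. -27.] z-tcp [-19. -18. -17.] lmax 73.0
side 75 13 w [-13.  13.] z-tcp [40. 46. 50.] lmax 90.0
side 90 45 w [-15.  13.] z-tcp [34. 43. 48.] lmax 105.0
side 105 76 w [-15.  12.] z-tcp [36. 46. 49.] lmax 120.0
side 120 94 w [-15.  11.] z-tcp [40. 49. 53.] lmax 135.0
side 135 19 w [-14.  11.] z-tcp [43. 51. 53.] lmax 139.0
[ 500.  -234.6   51.8] [ 1.799e+02 -1.000e-01  3.200e+00] 39.5 19.99988704919815 [[ 0.8   0.2  -0.24]
 [ 0.48  0.02  0.14]] [[-0.075  0.117 -0.04 ]
 [-0.072  0.148 -0.011]]
```

>>> move_arm(plan=[[[-0.6,0,0],0,0.7],[[-0.7,0,0],0,0.7],[[-0.6,0,-0.4],0,0.7],[[0,0,-0.6],0,0.7],[[0,0,-0.5],0,0.7]])

```text
time_s: 16.5
ee_pos: [480.0, -234.1, 34.9]
ee_rot: [-180.0, 0.0, 3.2]
force: [1.7, 0.3, 1.6]
gripper_width: 39.5
gripper_force: 20.0
```

```bash
python3 look.py | tail -14
```

```text
top 90 32 w [-16.  12.] z-tcp [27. 36. 42.] lmax 105.0
top 105 38 w [-14.  10.] z-tcp [33. 39. 42.] lmax 119.0
top 120 47 w [-14.  10.] z-tcp [36. 41. 44.] lmax 135.0
side -75 274 w [-38.  39.] z-tcp [-18.  -1.  21.] lmax -60.0
side -60 203 w [-36.  39.] z-tcp [-3. 14. 23.] lmax -45.0
side -45 95 w [-17.  21.] z-tcp [ 4. 17. 25.] lmax -30.0
side 75 30 w [-40.  13.] z-tcp [-16.  -1.  43.] lmax 90.0
side 90 50 w [-37.  12.] z-tcp [12. 38. 42.] lmax 105.0
side 105 74 w [-16.  12.] z-tcp [32. 40. 44.] lmax 120.0
side 120 90 w [-15.  11.] z-tcp [33. 42. 46.] lmax 135.0
side 135 25 w [-15.  10.] z-tcp [36. 44. 47.] lmax 141.0
[ 480.  -234.    34.7] [-1.8e+02  1.0e-01  3.2e+00] 39.1 20.000058710575104 [[-0.31 -0.07  1.03]
 [-0.3   0.04 -0.5 ]] [[-0.02   0.224 -0.004]
 [ 0.022  0.287  0.   ]]
```

>>> move_arm(plan=[[[0.05,0,-0.3],0,0.7],[[0.05,0,-0.3],0,0.7],[[0.05,0,-0.3],0,0.7],[[0,0,-0.3],0,0.7],[[0,0,0],0,0.7]], squeeze=12)

```text
time_s: 17.1
ee_pos: [481.8, -234.2, 23.2]
ee_rot: [180.0, 0.0, 3.2]
force: [0.4, 0.2, -1.4]
gripper_width: 39.4
gripper_force: 12.0
```

```bash
python3 look.py | tail -14
```

```text
side -90 87 w [-38.  39.] z-tcp [-19. -18. -12.] lmax -75.0
side -75 498 w [-38.  38.] z-tcp [-16.  -1.  30.] lmax -60.0
side -60 192 w [-37.  38.] z-tcp [ 9. 27. 32.] lmax -45.0
side -45 179 w [-39.  26.] z-tcp [-16.  11.  31.] lmax -30.0
side 45 23 w [-40. -32.] z-tcp [-16. -14. -12.] lmax 59.0
side 60 26 w [-40. -32.] z-tcp [-16. -14. -12.] lmax 75.0
side 75 10 w [-39.  39.] z-tcp [-13.  -6.  25.] lmax 90.0
side 90 23 w [-18.  13.] z-tcp [14. 25. 30.] lmax 105.0
side 105 95 w [-39.  20.] z-tcp [-15.  19.  27.] lmax 120.0
side 120 121 w [-37.  25.] z-tcp [-19.  22.  28.] lmax 135.0
side 135 75 w [-37.  32.] z-tcp [-19. -17.  27.] lmax 150.0
[ 481.5 -234.2   23.3] [180.    0.    3.2] 39.5 11.999975144863129 [[-0.5   0.13 -1.32]
 [ 0.33  0.07 -0.97]] [[-0.111  0.213  0.013]
 [-0.047  0.15  -0.013]]
```

>>> move_arm(plan=[[[0,0,-0.1],0,0.45],[[0,0,0],0,0.45],[[0,0,0],0,0.45],[[0,0,0],0,0.45],[[0,0,0],0,0.45]])

```text
time_s: 17.7
ee_pos: [481.6, -234.3, 22.8]
ee_rot: [180.0, -0.0, 3.2]
force: [-2.0, 0.3, 5.4]
gripper_width: 50.2
gripper_force: 3.6
```

>>> move_arm(plan=[[[0,0,0.2],0,0.45],[[0,0,0.3],0,0.45],[[0,0,0.4],0,0.45],[[0,0,0.4],0,0.45],[[0,0,0.2],0,0.45]])

```text
time_s: 18.2
ee_pos: [482.0, -234.3, 37.9]
ee_rot: [180.0, -0.0, 3.2]
force: [-0.4, 0.4, -0.6]
gripper_width: 50.2
gripper_force: 5.5
```

```bash
python3 look.py | tail -17
```

```text
top 90 22 w [-28.  25.] z-tcp [16. 23. 25.] lmax 105.0
top 105 35 w [-28.  26.] z-tcp [14. 20. 26.] lmax 120.0
top 120 45 w [-29.  26.] z-tcp [14. 21. 25.] lmax 134.0
top 135 9 w [-29.  25.] z-tcp [13. 21. 24.] lmax 137.0
side -75 318 w [-37.  38.] z-tcp [-17.  -4.  31.] lmax -60.0
side -60 232 w [-35.  38.] z-tcp [-6. 21. 32.] lmax -45.0
side -45 90 w [-18.  20.] z-tcp [13. 23. 31.] lmax -30.0
side 45 16 w [21. 27.] z-tcp [28. 30. 32.] lmax 60.0
side 60 11 w [-36.  24.] z-tcp [-17.  29.  31.] lmax 75.0
side 75 20 w [-39.  23.] z-tcp [-18.  -5.  32.] lmax 89.0
side 90 24 w [-36.  26.] z-tcp [-6. 25. 32.] lmax 105.0
side 105 55 w [-29.  26.] z-tcp [17. 24. 29.] lmax 120.0
side 120 88 w [-30.  27.] z-tcp [16. 25. 28.] lmax 135.0
side 135 41 w [-31.  27.] z-tcp [17. 24. 28.] lmax 144.0
[ 482.  -234.3   37.9] [180.   -0.    3.2] 50.3 5.473821043269709 [[ 0.11 -0.7  -1.74]
 [-0.72 -0.31 -0.87]] [[-0.101  0.161 -0.001]
 [-0.079  0.195  0.007]]
```

The tongs are level and held open with 5.5 N. I'll lift them gently and carry them in front of the plate.

>>> move_arm(plan=[[[0,0,0.4],0,0.45],[[0,0,0.9],0,0.45],[[0,0,1.4],0,0.45],[[0,0,1.7],0,0.45],[[0,0,1.6],0,0.45]])

```text
time_s: 18.8
ee_pos: [481.8, -234.2, 98.7]
ee_rot: [180.0, -0.0, 3.2]
force: [-0.7, 0.1, -1.0]
gripper_width: 50.3
gripper_force: 5.5
```

>>> move_arm(plan=[[[-0.3,0.5,1],0,0.45],[[-0.6,1.3,0.4],0,0.45],[[-0.9,2.2,0.1],0,0.45],[[-1,2.8,0],0,0.45],[[-1,3,0],0,0.45]])

```text
time_s: 19.3
ee_pos: [442.1, -134.5, 112.1]
ee_rot: [-180.0, 0.1, 3.2]
force: [-0.4, 0.7, -0.7]
gripper_width: 49.9
gripper_force: 5.5
```

```bash
python3 look.py | tail -9
```

```text
side -45 105 w [-17.  23.] z-tcp [11. 23. 31.] lmax -30.0
side 75 15 w [-26. -23.] z-tcp [10. 20. 27.] lmax 90.0
side 90 38 w [-26.  28.] z-tcp [14. 23. 29.] lmax 105.0
side 105 64 w [-28.  27.] z-tcp [16. 22. 27.] lmax 120.0
side 120 86 w [-29.  28.] z-tcp [14. 24. 27.] lmax 135.0
side 135 34 w [-29.  27.] z-tcp [16. 23. 27.] lmax 143.0
[ 440.3 -132.4  111.8] [-179.8    0.2    3.4] 50.2 5.473748621880077 [[-3.75  2.98 -2.8 ]
 [-0.29 -0.94 -1.2 ]] [[ 0.136  0.39   0.014]
 [-0.04   0.148  0.059]]
```

>>> move_arm(plan=[[[-0.3,0.8,0],0.6,0.45],[[-0.6,1.8,0],0.6,0.45],[[-0.8,2.8,0],0.6,0.45],[[-0.9,3.2,0],0.6,0.45],[[-0.9,3.4,0],0.6,0.45]])

```text
time_s: 19.9
ee_pos: [408.3, -15.4, 112.3]
ee_rot: [180.0, 0.0, 6.2]
force: [1.1, 0.7, -0.2]
gripper_width: 50.2
gripper_force: 5.5
```

>>> move_arm(plan=[[[-1,3.4,0],1.2,0.45],[[-1,3.4,0],1.2,0.45],[[-1,3.4,0],1.2,0.45],[[-1,3.4,0],1.2,0.45],[[-1.1,3.4,0],1.2,0.45]])

```text
time_s: 20.4
ee_pos: [357.3, 155.0, 112.5]
ee_rot: [180.0, -0.0, 12.2]
force: [0.1, 0.5, -0.9]
gripper_width: 50.3
gripper_force: 5.5
```

>>> move_arm(plan=[[[-0.9,2.8,0],0.8,0.45],[[-0.6,1.8,0],0.6,0.45],[[-0.4,1,0],0.5,0.45],[[-0.2,0.4,0],0.4,0.45],[[0,0,0],0,0.45]])

```text
time_s: 20.9
ee_pos: [336.6, 213.7, 112.4]
ee_rot: [180.0, 0.0, 14.6]
force: [-0.7, 0.0, -0.9]
gripper_width: 50.2
gripper_force: 5.5
```

```bash
cat > sp.py <<'E'
from h import *
import subprocess
for n in('top','side'):
    p=env.grab_frame(n); C=cloud(p); s=env.state(); g=s['ee_pos']; a=np.radians(s['ee_rot'][2])
    u=np.array([np.cos(a),np.sin(a)]); nn=np.array([-u[1],u[0]])
    q=C[...,:2]-g[:2]; l=q@u; w=q@nn; z=C[...,2]
    m=(z>66)&(z<82)&(abs(C[...,0]-515)<28)&(abs(C[...,1]-264)<28)&~((l<145)&(abs(w)>17))
    if m.sum()>10:
        b=C[m]; print(n,'spool top px',m.sum(),'l',l[m].min().round(1),l[m].max().round(1),'w',w[m].min().round(1),w[m].max().round(1),'z',np.percentile(z[m],[10,50,90]).round(1), 'xy',b[:,0].min().round(1),b[:,0].max().round(1),b[:,1].min().round(1),b[:,1].max().round(1))
    for lo in range(90,150,10):
        m=(l>=lo)&(l<lo+10)&(abs(w)<36)&(z>g[2]+5)&(z<g[2]+33)&(p['frame'].max(2)>70)
        L=m&(w>0);Rr=m&(w<0)
        if L.sum()>1 and Rr.sum()>1: print(n,lo,'w',w[Rr].min().round(1),w[Rr].max().round(1),w[L].min().round(1),w[L].max().round(1),'z',(np.percentile(z[m],[3,50,97])-g[2]).round(),'lmax',l[m].max().round())
print(np.round(g,1),np.round(s['ee_rot'],1),round(s['gripper_width'],1),round(s['gripper_force'],1),np.round(s['force'],1))
E
python3 sp.py
```

```text
top spool top px 85 l 172.0 198.1 w -8.3 17.7 z [71.8 73.7 75.9] xy 502.2 527.1 251.3 277.3
top 90 w -28.7 -24.7 20.9 25.6 z [14. 21. 27.] lmax 100.0
top 100 w -29.0 -25.4 21.6 25.7 z [15. 22. 24.] lmax 110.0
top 110 w -30.1 -18.7 13.6 25.7 z [12. 22. 24.] lmax 120.0
top 120 w -31.0 -20.3 15.3 25.1 z [11. 21. 24.] lmax 130.0
top 130 w -31.2 -20.1 14.0 27.2 z [13. 22. 25.] lmax 138.0
side spool top px 65 l 176.0 204.5 w -9.2 17.7 z [73.2 77.8 79.9] xy 506.3 534.4 251.3 277.5
side 110 w -31.1 -19.3 13.3 27.7 z [21. 25. 27.] lmax 120.0
side 120 w -32.2 -19.0 14.5 26.8 z [17. 25. 29.] lmax 130.0
side 130 w -33.5 -20.0 12.3 25.0 z [17. 26. 29.] lmax 140.0
[336.9 213.1 112.4] [180.    0.   14.5] 50.2 5.5 [-0.5 -0.2 -1.3]
```

>>> move_arm(plan=[[[-0.1,0.3,-0.8],0,0.45],[[-0.1,0.4,-1.6],0,0.45],[[0,0,-2],0,0.45],[[0,0,-1.6],0,0.45],[[0,0,-0.9],0,0.45]])

```text
time_s: 21.5
ee_pos: [334.1, 220.0, 42.0]
ee_rot: [180.0, 0.1, 14.5]
force: [-1.1, 0.2, -1.7]
gripper_width: 50.3
gripper_force: 5.5
```

>>> move_arm(plan=[[[0,0,-0.4],0,0.45],[[0,0,0],0,0.45],[[0.2,0.05,0],0,0.45],[[0.4,0.1,0],0,0.45],[[0.4,0.1,0],0,0.45]])

```text
time_s: 22.0
ee_pos: [345.6, 223.7, 40.0]
ee_rot: [-180.0, -0.1, 14.5]
force: [-1.1, 0.0, -0.6]
gripper_width: 49.9
gripper_force: 5.5
```

```bash
python3 sp.py
```

```text
top spool top px 85 l 160.3 186.2 w -16.9 8.6 z [71.4 73.8 75.8] xy 502.3 527.4 251.0 276.5
top 90 w -29.3 -26.4 20.6 25.4 z [15. 21. 25.] lmax 100.0
top 100 w -30.0 -25.2 21.0 23.5 z [14. 23. 26.] lmax 108.0
top 110 w -30.4 -19.3 12.1 25.1 z [14. 20. 25.] lmax 120.0
top 120 w -31.6 -20.5 15.4 25.4 z [12. 22. 25.] lmax 130.0
top 130 w -31.6 -21.0 13.4 25.8 z [15. 22. 25.] lmax 136.0
side spool top px 65 l 165.2 192.6 w -17.2 9.5 z [73.5 78.  80. ] xy 506.4 533.0 252.4 279.2
side 110 w -31.3 -19.1 16.6 28.1 z [22. 26. 29.] lmax 120.0
side 120 w -31.0 -17.7 13.9 25.2 z [22. 26. 30.] lmax 130.0
side 130 w -33.7 -19.1 14.3 27.0 z [22. 26. 29.] lmax 140.0
[345.9 223.9  39.9] [-1.80e+02 -1.00e-01  1.45e+01] 50.2 5.5 [-0.8  0.4 -1.4]
```

>>> move_arm(plan=[[[0.43,0,-0.15],0,0.45],[[0.8,0.2,0],0,0.45],[[1.1,0.28,0],0,0.45],[[1.0,0.26,0],0,0.45],[[0.8,0.2,0],0,0.45]])

```text
time_s: 22.6
ee_pos: [387.6, 233.2, 38.0]
ee_rot: [-180.0, -0.1, 14.5]
force: [-0.3, 0.6, -1.0]
gripper_width: 50.2
gripper_force: 5.5
```

>>> move_arm(plan=[[[0.4,0.1,0],0,0.45],[[0.2,0.05,0],0,0.45],[[0,0,0],0,0.45],[[0,0,0],0,0.45]])

```text
time_s: 23.0
ee_pos: [391.6, 234.0, 37.9]
ee_rot: [180.0, 0.0, 14.5]
force: [0.3, 0.4, -1.4]
gripper_width: 50.2
gripper_force: 5.5
```

```bash
python3 sp.py
python3 - <<'E'
from h import *
ims=[]
for n,c in(('top',(110,150,75,75)),('side',(150,95,100,75))):
    p=env.grab_frame(n); im=p['frame'][:,:,::-1]
    ims.append(cv2.resize(im[c[1]:c[1]+c[3],c[0]:c[0]+c[2]],None,fx=4.5,fy=4.5,interpolation=cv2.INTER_CUBIC))
cv2.imwrite('pics/s1.png',np.hstack(ims))
E
```

```text
top spool top px 83 l 114.0 139.9 w -15.0 11.3 z [71.6 74.  75.9] xy 502.2 527.0 251.1 277.3
top 90 w -28.9 -26.5 20.7 24.3 z [16. 21. 27.] lmax 99.0
top 100 w -30.7 -14.1 11.9 25.6 z [ 5. 21. 26.] lmax 110.0
top 110 w -31.1 -0.4 0.3 26.0 z [ 6. 20. 32.] lmax 120.0
top 120 w -31.2 -7.0 15.9 24.4 z [ 6. 20. 30.] lmax 130.0
top 130 w -31.9 -7.2 15.1 31.4 z [ 6. 20. 26.] lmax 139.0
side spool top px 70 l 117.2 146.5 w -15.9 10.6 z [68.1 77.7 79.9] xy 506.4 533.4 251.2 278.9
side 100 w -30.8 -25.8 4.3 6.9 z [ 6. 23. 28.] lmax 110.0
side 110 w -30.1 -0.2 4.2 22.6 z [ 6. 24. 28.] lmax 120.0
side 120 w -33.0 -0.2 0.1 24.6 z [ 8. 23. 29.] lmax 130.0
side 130 w -32.2 -7.8 18.1 27.4 z [ 6. 26. 29.] lmax 140.0
side 140 w -27.8 -1.1 2.7 27.4 z [ 7. 10. 24.] lmax 150.0
[391.6 234.   37.9] [180.    0.   14.5] 50.4 5.5 [-0.4 -0.8 -0.7]
```

View pics/s1.png

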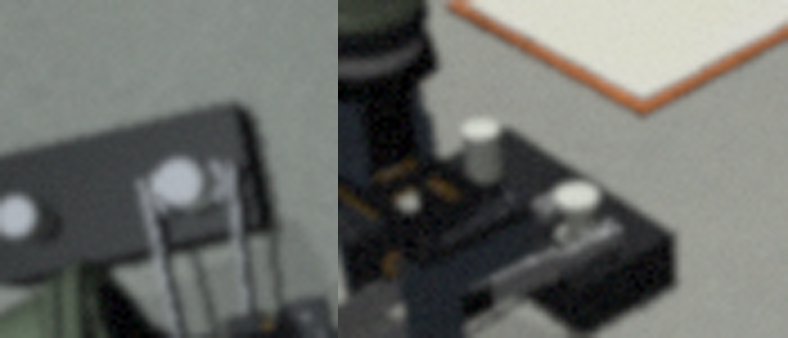

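The picture shows the spool between the open jaws (left view near (180,180)), both centred on it. Now I'll close.

>>> move_arm(plan=[[[0,0,0],0,0.47],[[0,0,0],0,0.49],[[0,0,0],0,0.51],[[0,0,0],0,0.53],[[0,0,0],0,0.55]], squeeze=20)

```text
time_s: 23.7
ee_pos: [392.0, 234.2, 38.0]
ee_rot: [180.0, 0.0, 14.5]
force: [0.7, 0.8, -0.9]
gripper_width: 43.2
gripper_force: 20.0
```

>>> move_arm(plan=[[[0,0,0],0,0.6],[[0,0,0],0,0.7],[[0,0,0],0,0.7],[[0,0,0],0,0.7]], squeeze=35)

```text
time_s: 24.1
ee_pos: [392.0, 234.2, 38.0]
ee_rot: [180.0, 0.0, 14.5]
force: [-0.2, 0.5, -1.0]
gripper_width: 42.8
gripper_force: 35.0
```

```bash
python3 sp.py
```

```text
top spool top px 86 l 113.5 139.8 w -14.8 12.2 z [72.3 74.1 76.4] xy 502.1 526.9 251.2 277.0
top 90 w -19.8 -16.7 14.0 17.7 z [17. 21. 26.] lmax 100.0
top 100 w -20.3 -6.6 13.5 30.9 z [ 5. 22. 25.] lmax 108.0
top 110 w -20.7 -0.4 1.7 17.1 z [ 6. 20. 30.] lmax 120.0
top 120 w -20.5 -11.1 15.9 18.2 z [19. 21. 26.] lmax 129.0
top 130 w -20.4 -11.8 15.6 17.2 z [12. 21. 26.] lmax 137.0
side spool top px 69 l 117.6 145.7 w -16.3 11.8 z [69.1 77.8 80. ] xy 505.8 533.2 250.5 280.3
side 110 w -21.3 -5.2 5.5 17.7 z [19. 24. 28.] lmax 120.0
side 120 w -21.2 -2.0 0.4 17.7 z [11. 25. 31.] lmax 130.0
[392.  234.2  38. ] [180.    0.   14.5] 42.6 35.0 [-0.3 -0.8 -1.4]
```

The tongs have closed on the waist: 42.7 mm over the pads, 35 N. I'll lift slowly.

>>> move_arm(plan=[[[0,0,0.2],0,0.7],[[0,0,0.4],0,0.7],[[0,0,0.7],0,0.7],[[0,0,1],0,0.7],[[0,0,1.2],0,0.7]])

```text
time_s: 24.7
ee_pos: [392.0, 234.2, 73.9]
ee_rot: [180.0, -0.0, 14.5]
force: [-0.9, -0.2, -1.3]
gripper_width: 42.6
gripper_force: 35.0
```

>>> move_arm(plan=[[[0,0,1.2],0,0.7],[[0,0,1],0,0.7],[[0,0,0.6],0,0.7],[[0,0,0.3],0,0.7],[[0,0,0],0,0.7]])

```text
time_s: 25.2
ee_pos: [392.2, 234.3, 104.3]
ee_rot: [-180.0, -0.0, 14.5]
force: [0.9, 0.1, -0.2]
gripper_width: 43.1
gripper_force: 35.0
```

```bash
cat > held.py <<'E'
from h import *
import sys
ims=[]
for n in('top','side'):
    p=env.grab_frame(n); C=cloud(p); s=env.state(); g=s['ee_pos']; a=np.radians(s['ee_rot'][2])
    u=np.array([np.cos(a),np.sin(a)]); nn=np.array([-u[1],u[0]])
    q=C[...,:2]-g[:2]; l=q@u; w=q@nn; z=C[...,2]-g[2]
    m=(z>31)&(z<48)&(l>100)&(l<160)&(abs(w)<24)
    if m.sum()>10:
        A=np.c_[l[m],w[m],np.ones(m.sum())]; f=np.linalg.lstsq(A,z[m],rcond=None)[0]
        print(n,m.sum(),'top l',l[m].min().round(1),l[m].max().round(1),'w',w[m].min().round(1),w[m].max().round(1),'z-tcp',np.median(z[m]).round(1),'slope deg',np.degrees(np.arctan(f[:2])).round(1),'xy',C[m][:,:2].min(0).round(1),C[m][:,:2].max(0).round(1))
    for lo in(60,90,105):
        k=(l>=lo)&(l<lo+15)&(abs(w)<24)&(z>5)&(z<31)&(p['frame'].max(2)>70)
        if k.sum()>2: print('arm',lo,np.percentile(z[k],[50,95]).round(1))
    if len(sys.argv)>1:
        c=w2px(p,[*(g[:2]+129*u),g[2]+18]).astype(int); x0=max(0,min(512-80,c[0]-40)); y0=max(0,min(384-80,c[1]-40))
        ims.append(cv2.resize(p['frame'][y0:y0+80,x0:x0+80,::-1],None,fx=4.9,fy=4.9,interpolation=cv2.INTER_CUBIC))
print(np.round(g,1),np.round(s['ee_rot'],1),round(s['gripper_width'],1),round(s['gripper_force'],1),np.round(s['force'],1))
if ims: cv2.imwrite('pics/%s.png'%sys.argv[1],np.hstack(ims))
E
python3 held.py
```

```text
top 98 top l 113.5 140.5 w -14.6 12.6 z-tcp 36.2 slope deg [-2.3  1. ] xy [501.6 250.9] [529.2 278.5]
arm 60 [23.2 30. ]
arm 90 [22.4 24.4]
arm 105 [19.6 25.3]
side 64 top l 117.4 145.8 w -15.7 13.5 z-tcp 39.8 slope deg [2.7 3.9] xy [505.6 251.1] [533.7 280.3]
arm 60 [29.5 30.9]
arm 90 [26.6 29.8]
arm 105 [23.8 28.3]
[391.7 234.1 103.6] [180.    0.   14.5] 43.0 35.0 [ 0.6  0.5 -1. ]
```

The spool lifted upright. I'll carry it over the window.

>>> move_arm(plan=[[[0.3,-0.8,0],1,0.7],[[0.6,-1.6,0],2,0.7],[[0.8,-2.4,0],2.1,0.7],[[0.9,-2.6,0],2.1,0.7],[[0.9,-2.6,0],2.1,0.7]])

```text
time_s: 25.8
ee_pos: [426.9, 133.3, 103.4]
ee_rot: [-180.0, 0.1, 23.9]
force: [0.8, 0.3, -0.7]
gripper_width: 42.6
gripper_force: 35.0
```

>>> move_arm(plan=[[[0.9,-2.6,0],2.1,0.7],[[0.9,-2.6,0],2.1,0.7],[[0.9,-2.6,0],2.1,0.7],[[0.9,-2.6,0],2.1,0.7],[[0.9,-2.6,0],2.1,0.7]])

```text
time_s: 26.3
ee_pos: [471.9, 3.1, 103.4]
ee_rot: [-180.0, 0.1, 34.4]
force: [0.2, -0.6, -0.5]
gripper_width: 42.5
gripper_force: 35.0
```

>>> move_arm(plan=[[[0.9,-2.6,0],2.1,0.7],[[0.9,-2.6,0],2.1,0.7],[[0.7,-2.2,0],2.1,0.7],[[0.4,-1.6,0],2.1,0.7],[[0.3,-1,0],1.5,0.7]])

```text
time_s: 26.8
ee_pos: [504.0, -97.1, 103.2]
ee_rot: [-180.0, 0.1, 44.2]
force: [0.6, 0.1, -1.6]
gripper_width: 43.2
gripper_force: 35.0
```

>>> move_arm(plan=[[[0.1,-0.6,0],0.9,0.7],[[0,-0.3,0],0,0.7],[[0,0,0],0,0.7],[[0,0,0],0,0.7]])

```text
time_s: 27.2
ee_pos: [504.8, -104.3, 103.9]
ee_rot: [-180.0, 0.0, 45.1]
force: [0.2, 1.1, -1.0]
gripper_width: 42.5
gripper_force: 35.0
```

```bash
python3 held.py f1
```

```text
top 97 top l 113.7 140.4 w -12.1 13.4 z-tcp 35.4 slope deg [0.8 2.3] xy [581.4 -26. ] [ 6.078e+02 -6.000e-01]
arm 60 [26.5 28.4]
arm 90 [22.1 25.7]
arm 105 [21.2 23.9]
side 15 top l 135.1 146.0 w -14.6 1.4 z-tcp 39.8 slope deg [-12.1   2.1] xy [601.9 -18.3] [611.9  -1.2]
arm 60 [27.2 30.1]
[ 504.9 -104.3  104. ] [-180.     0.    45.2] 42.6 35.0 [-0.7 -0.5 -1.3]
```

View pics/f1.png

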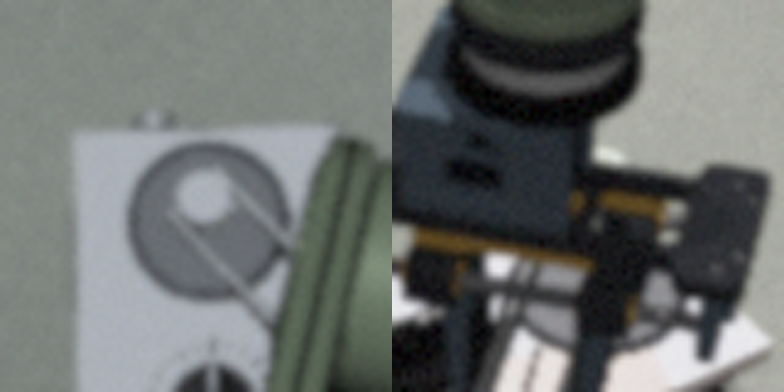

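>>> move_arm(plan=[[[0.1,-0.1,-0.2],0,0.7],[[0.1,-0.15,-0.3],0,0.7],[[0,0,-0.3],0,0.7],[[0,0,0],0,0.7],[[0,0,0],0,0.7]])

```text
time_s: 27.8
ee_pos: [506.9, -107.3, 95.8]
ee_rot: [-180.0, 0.0, 45.1]
force: [0.0, -0.5, -1.9]
gripper_width: 42.8
gripper_force: 35.0
```

>>> move_arm(plan=[[[0,0,0],0,0.7],[[0,0,0],0,0.7],[[0,0,0],0,0.7],[[0,0,0],0,0.7],[[0,0,0],0,0.7]])

```text
time_s: 28.3
ee_pos: [507.1, -107.3, 96.0]
ee_rot: [180.0, -0.0, 45.1]
force: [0.1, 0.4, -0.9]
gripper_width: 42.8
gripper_force: 35.0
```

```bash
python3 held.py
python3 - <<'E'
from h import *
p=env.grab_frame('top'); C=cloud(p); z=C[...,2]; m=(z>82)&(z<98)&(abs(C[...,0]-492)<27)&(abs(C[...,1]+21)<27)&(p['frame'].max(2)<400)
d=C[m][:,:2]-C[m][:,:2].mean(0); w,v=np.linalg.eigh(d.T@d); print('knob',m.sum(),np.degrees(np.arctan2(v[1,1],v[0,1])),C[m].mean(0))
E
```

```text
top 93 top l 115.0 140.9 w -13.5 13.9 z-tcp 35.2 slope deg [0.3 0.1] xy [583.3 -28.5] [609.3  -5.3]
arm 60 [24.9 28.4]
arm 90 [22.4 24.1]
arm 105 [21.5 24.8]
side 19 top l 132.0 145.2 w -13.8 2.0 z-tcp 39.5 slope deg [-6.9 -0.2] xy [601.9 -20.7] [614.4  -4.2]
arm 60 [24.4 28.2]
[ 507.1 -107.3   96. ] [180.   -0.   45.1] 42.6 35.0 [-0.4  0.3 -1.9]
knob 62 178.61865717177764 [496.97363943 -20.55155808  91.40486522]
```

```bash
python3 -c "
from workcell import env
print(env.job_done())"
```

```text
the job is handed in; nothing more can be done
None
```

The job is handed in: the knob stands at its zero mark, and the closed tongs hold the spool upright over the middle of the window, about 38 mm clear of the glass. The tongs swung nose-up in the first grip, so I laid them back on their rest and took them again before using them.

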